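Make up two printing kits in trays

TASK

Make up two kits for the printing class: the green tray gets the blue ink tube, the mixing cup and the small round peg stamp; the yellow tray gets the red ink tube and the eraser. Lay each tube flat along its tray's long bay and put each small thing in a small bay of its own, right way up and flat on the tray floor, not on the rims. Leave the ink carton and the black self-inking stamp where they are.

Things in the scene. Friction and masses are not known exactly. Their poses are not given: they have to be found in the camera images.
- green_tray: fixed green tray, 160 (x) x 143 (y) x 8 mm; floor (paler) 3 mm, walls and dividers 3 mm thick, 8 mm high. Origin: centre of underside, on the desk; z up. Long bay for a tube lying along x: 154 x 70 mm inside, centre x 0, y +33.5 mm. Two small bays: 75.5 x 64 mm inside, centres x +38.5 and -38.5, y -36.5 mm. Blank paper label on the -x end. x points away from the robot to within 0.2 rad
- yellow_tray: fixed yellow tray, 160 (x) x 143 (y) x 8 mm; floor (paler) 3 mm, walls and dividers 3 mm thick, 8 mm high. Origin: centre of underside, on the desk; z up. Long bay for a tube lying along x: 154 x 70 mm inside, centre x 0, y +33.5 mm. Two small bays: 75.5 x 64 mm inside, centres x +38.5 and -38.5, y -36.5 mm. Blank paper label on the -x end. x points away from the robot to within 0.2 rad
- ink_tube_blue: white ink tube with blue print and white cap, lying flat, 36 x 131 x 24 mm, 75 g. Origin: underside, middle of the length; y runs along the tube (cap at -y, flat crimped end at +y), x across, z up. The body is about 26 mm thick across at the middle; pinch it there across x
- ink_tube_red: white ink tube with red print and black cap, lying flat, 36 x 116 x 24 mm, 75 g. Origin: underside, middle of the length; y runs along the tube (cap at -y, flat crimped end at +y), x across, z up. Pinch it at the middle across x (about 26 mm)
- mix_cup: small white round mixing cup, dark inside from dried ink, 44 mm across the rim, 32 mm across the foot, 32 mm high, 14 g, standing. Origin: centre of the underside, z up. Can be pinched across the outside, near the rim
- peg_stamp: small round peg stamp standing on end (from above a black disc), cream below and black above, 20 mm in diameter, 35 mm high, 20 g. Origin: centre of the underside, z up
- eraser: white eraser in a blue sleeve lying flat, 21 x 42 x 13 mm, 16 g. Origin: centre of the underside; x across the 21 mm width, y along the 42 mm length, z up
- ink_carton: red and white ink carton lying on its side, 88 x 42 mm and 26 mm high; its own z axis lies level along the 88 mm length, origin at the centre of one end. Not part of either kit: leave it alone
- frame_stamp: black self-inking stamp with a red drum, standing, 29 x 44 x 68 mm. Origin: centre of the underside, z up. Not part of either kit: leave it alone

How it is judged (in metres and radians):
At the end, for the whole second after the job is handed in: Each tube flat in its tray's long bay (within 14 mm blue, 22 mm red along it, 20 mm across, 0.3 rad); cup and peg stamp upright in separate small bays of green, eraser flat in a small bay of yellow; inside the bays, underside below 6.5 mm, tilt below 0.12 rad; released, at rest (x of ink_tube_blue in the frame of green_tray between -0.014 and 0.014 m and y of ink_tube_blue in the frame of green_tray between 0.0135 and 0.0535 m and z of ink_tube_blue in the frame of green_tray below 0.0065 m and angle between each of ink_tube_blue, ink_tube_red's own z axis and vertical below 0.12 rad and angle between the y axis of ink_tube_blue and the x axis of green_tray, either way round below 0.3 rad and x of ink_tube_red in the frame of yellow_tray between -0.022 and 0.022 m and y of ink_tube_red in the frame of yellow_tray between 0.0135 and 0.0535 m and z of ink_tube_red in the frame of yellow_tray below 0.0065 m and angle between the y axis of ink_tube_red and the x axis of yellow_tray, either way round below 0.3 rad and (((x of mix_cup in the frame of green_tray between 0.0215 and 0.0555 m and y of mix_cup in the frame of green_tray between -0.048 and -0.025 m and z of mix_cup in the frame of green_tray below 0.0065 m and angle between mix_cup's own z axis and vertical below 0.12 rad) and (x of peg_stamp in the frame of green_tray between -0.0675 and -0.0095 m and y of peg_stamp in the frame of green_tray between -0.06 and -0.013 m and z of peg_stamp in the frame of green_tray below 0.0065 m and angle between peg_stamp's own z axis and vertical below 0.12 rad)) or ((x of mix_cup in the frame of green_tray between -0.0555 and -0.0215 m and y of mix_cup in the frame of green_tray between -0.048 and -0.025 m and z of mix_cup in the frame of green_tray below 0.0065 m and angle between mix_cup's own z axis and vertical below 0.12 rad) and (x of peg_stamp in the frame of green_tray between 0.0095 and 0.0675 m and y of peg_stamp in the frame of green_tray between -0.06 and -0.013 m and z of peg_stamp in the frame of green_tray below 0.0065 m and angle between peg_stamp's own z axis and vertical below 0.12 rad))) and ((x of eraser in the frame of yellow_tray between 0.0105 and 0.0665 m and y of eraser in the frame of yellow_tray between -0.059 and -0.014 m and z of eraser in the frame of yellow_tray below 0.0065 m and angle between eraser's own z axis and vertical below 0.12 rad) or (x of eraser in the frame of yellow_tray between -0.0665 and -0.0105 m and y of eraser in the frame of yellow_tray between -0.059 and -0.014 m and z of eraser in the frame of yellow_tray below 0.0065 m and angle between eraser's own z axis and vertical below 0.12 rad)) and linear speed of each of ink_tube_blue, ink_tube_red, mix_cup, peg_stamp, eraser below 0.02 m/s); the robot touches nothing.
It fails at once if the ink carton was moved by more than 3 cm (distance of ink_carton from where it was at the start of the episode above 0.03 m).
It fails at once if the black self-inking stamp was moved by more than 3 cm (distance of frame_stamp from where it was at the start of the episode above 0.03 m).
It also fails if it takes over 128 s, if anything falls off the work surface, if the arm or the gripper's body presses on something with over 40 N, if the wrist force passes 120 N, or if a joint passes its speed limit or range.

ROBOT

A 6-joint arm with a two-finger parallel gripper is mounted at the origin on a cart in front of the work surface, level with it; the furniture and walls round the work are solid. World frame = base frame: x ahead of the robot, y to its left, z up, the work surface at z = 0. Lengths are in m, angles in degrees, forces in N, time in s.
With the tool pointing down it reaches from about 0.375 to 0.9 m from the base axis. Payload 3.1 kg.
Tool frame: the origin (TCP) lies on the centre line of the jaws, within the pads' length; the fingertips stand 17 mm ahead of it and the grasp point (between the pads) lies 2 mm behind it; z points along the fingers, y is the line along which they close (so a half turn about z gives the same grasp; the last joint's range is limited). The gripper opens to 87 mm and grips with 3 to 60 N. Pads are 19 mm wide; open, the fingers measure 117 mm over their backs; the gripper's body (75 mm by 190 mm) begins 51 mm behind the grasp point.
Start: joints at [59.043, 30.224, 82.088, -0, 67.689, -10.227], TCP at [0.221, 0.585, 0.24] pointing down, gripper open.
Joint ranges: [-176.69, 176.69], [-43.24, 126.21], [12.49, 139.97], [-82, 262], [0, 151.66], [-163.58, 163.58]. Speed limits (degrees/s): [159.86, 159.86, 180, 180, 180, 180].

INTERFACE

Orientations are given as a 3x3 rotation matrix whose columns are the frame's x, y, z axes.
In Python, from rig import bot, imaging, finder gives the robot as it stands. The module is installed in compiled form; this text tells all that it offers.
- The arm moves only by the tool play_rows, never from a script. Its argument "motion" is a list that holds one entry, the list of rows, each a list of 6 numbers: the shift along the tool's x, y, z in shares of 1 m (1.0 is 1 m), then the turn, a rotation vector about the tool's x, y, z in parts of the range, where 1.0 means 90 degrees. In form: [[[dx, dy, dz, wx, wy, wz], ...]]. A call has 1 to 8 rows; each row is the pose to reach, as a shift and turn from the pose commanded when the call began, along the tool's axes at that moment; what a row does not reach only later rows make up. A row lasts 1/12 s, in which the tool goes at most 41.7 mm and 7.16 degrees, less where a joint would pass 70% of its speed; a pose out of reach is approached as far as the arm can. A shift or turn number past 1, either way, is cut back to 1. A call with a gripper value outside its range is refused whole. "fingers" is the finger opening in m, from 0 to 0.087, set as the call begins (left out, the last holds). The fingers move at their own pace and stop on an object; the grip force is fixed at half the most. Time passes only in rows, so rows that repeat a pose let the fingers close. It gives the time, the measured TCP pose, the force, the opening and the grip force at its end, in the units of the state.
- bot.read_state(): the state, without advancing time (a new reading comes with each control period).
- imaging.capture(name): name is "scene" or "top" or "wrist"; returns a dict with "frame" (400x640x3 uint8, red, green, blue), "camera_matrix" (3x3 intrinsics, pixels), "R" (3x3) and "t" (3): a world point X has camera coordinates R X + t. Camera axes: x right, y down, z forward; pixel columns grow to the right and rows downward; lengths in m; the calibration is good to about 2 mm. A picture is of the moment at which its call begins. There is no depth.
- bot.hand_in(): hands the job in; it is judged then, once.
Trained networks look in the newest picture that a camera, given by its name, has taken for a name from the list of things; names that differ only in an ending like _2 or _b are one class to them, and where a whole thing is asked for, a point or a joint stands for the part that bears it (a point fixed in the world has none). Each returns a list of dicts, best first, with "confidence" (0 to 1); they miss things now and then, are a little off and sometimes report something else, mostly with a low value. They report only what shows in the picture. A call takes as long as a camera call.
- finder.recognise(camera, name): "at" ([x, y, z] in m, in world coordinates, good to about 4 mm: the middle of the surface that is visible of it).
- finder.outline_of(camera, name): "pixels" (400x640 bool, what is visible of it).
The state is a dict: "time_s": time; "joint_positions": joint angles; "qvel": joint speeds; "tau": joint torques, N m; "position": TCP position; "tcp_rot": TCP orientation; "force": force on the tool from outside, world axes, zero at the start; "moment": the same for the moment, N m; "opening": opening from 0.0 (shut) to 1.0 (fully open); "grasp_force": force on a finger pad.
Only numpy, scipy, OpenCV 4.12 (cv2) and the standard library are available. Lean on these libraries where they do the work, as an engineer would, in place of code of your own. Each camera call takes 0.05 s, during which the arm holds its last target. There are 200 camera calls.

## Working session

There is one attempt and no reset: what is moved stays moved. The work goes in short steps, Python scripts to look and compute and a tool call to move; the robot and the scene stay as the last step left them, time stands still between calls to the robot, and variables do not carry over. Pictures are saved under pics/ and viewed, at most 17 in all, crops included, and the job is handed in when it is done.

Besides the shell and the picture viewer there is one more tool, called after ">>>" by a JSON object that holds its "op" and its "data", one argument or row to a line. play_rows: Moves the arm, as the interface text tells. Its arguments: {"type":"object","properties":{"motion":{"type":"array"},"fingers":{"type":"number"}},"required":["motion"]}

```bash
mkdir -p pics
python3 - <<'E'
from rig import bot, imaging, finder
import cv2, numpy as np
s=bot.read_state(); print(s['time_s'],s['position'],np.round(s['tcp_rot'],3).tolist())
for c in ['top','scene']:
    d=imaging.capture(c); cv2.imwrite(f'pics/{c}0.png',d['frame'][:,:,::-1])
    for n in ['green_tray','yellow_tray','ink_tube_blue','ink_tube_red','mix_cup','peg_stamp','eraser','ink_carton','frame_stamp']:
        print(c,n,[(np.round(r['at'],3).tolist(),round(r['confidence'],2)) for r in finder.recognise(c,n)[:3]])
print(bot.read_state()['time_s'])
E
```

```text
0.0 [0.22082874 0.58394847 0.23858777] [[-0.935, 0.354, -0.001], [0.354, 0.935, -0.002], [0.0, -0.002, -1.0]]
top green_tray [([0.49, 0.284, 0.005], 0.58), ([0.432, -0.118, 0.01], 0.57)]
top yellow_tray [([0.477, -0.308, 0.004], 0.83)]
top ink_tube_blue [([0.611, 0.079, 0.019], 0.76), ([0.491, 0.284, 0.002], 0.74)]
top ink_tube_red [([0.604, -0.084, 0.016], 0.85)]
top mix_cup [([0.477, -0.305, 0.005], 0.45)]
top peg_stamp []
top eraser [([0.47, 0.108, 0.012], 0.46)]
top ink_carton [([0.665, 0.326, 0.031], 0.93)]
top frame_stamp [([0.673, -0.289, 0.054], 0.7)]
scene green_tray [([0.49, 0.278, -0.001], 0.64)]
scene yellow_tray [([0.473, -0.309, 0.003], 0.76), ([0.669, -0.296, 0.036], 0.17)]
scene ink_tube_blue [([0.609, 0.077, 0.011], 0.95)]
scene ink_tube_red [([0.605, -0.088, 0.017], 0.76)]
scene mix_cup [([0.434, -0.118, 0.012], 0.77)]
scene peg_stamp [([0.468, 0.01, 0.025], 0.46)]
scene eraser []
scene ink_carton [([0.657, 0.317, 0.026], 0.7)]
scene frame_stamp [([0.667, -0.295, 0.038], 0.63)]
1.0
```

View pics/top0.png

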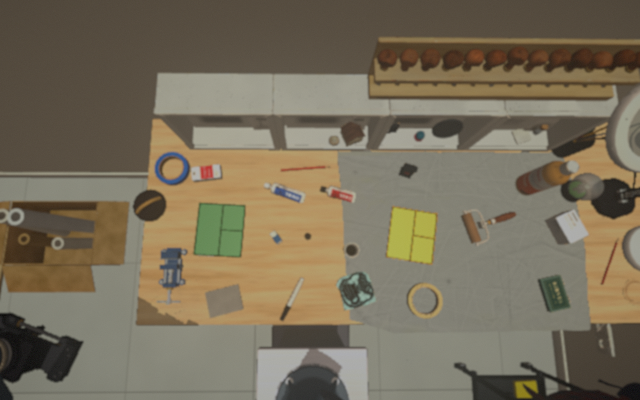

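View pics/scene0.png

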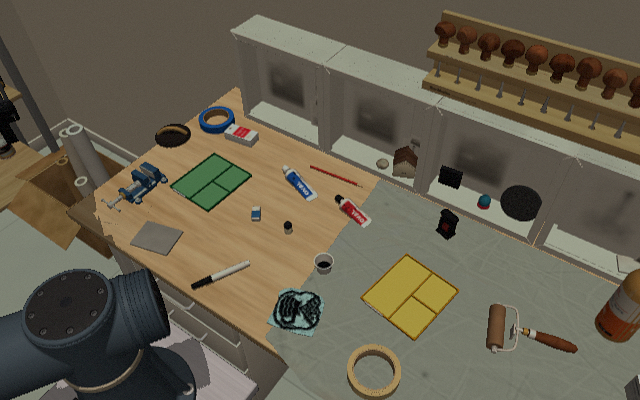

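The top view shows the green tray at px (220,230), the yellow tray at (412,236), the blue tube at (288,193), the red tube at (341,195), the eraser at (277,238), the peg at (308,236) and the cup at (351,250). The carton is at (206,172) and the frame stamp at (408,170). The scene view agrees. Next I'll measure poses from the outlines.

```bash
cat > h.py <<'E'
from rig import bot, imaging, finder
import cv2, numpy as np
def ray(d,px,z):
    px=np.atleast_2d(px).astype(float)
    R,t,K=map(np.array,(d['R'],d['t'],d['camera_matrix']))
    C=-R.T@t; v=np.c_[px,np.ones(len(px))]@np.linalg.inv(K).T@R
    return (C+v*((z-C[2])/v[:,2])[:,None])[:,:2]
def proj(d,X):
    R,t,K=map(np.array,(d['R'],d['t'],d['camera_matrix']))
    p=(np.atleast_2d(X)@R.T+t)@K.T; return p[:,:2]/p[:,2:]
def rect(d,m,z):
    p=np.argwhere(m)[:,::-1]
    (c,s,a)=cv2.minAreaRect(ray(d,p,z).astype(np.float32)*1000)
    return np.round(c,1),np.round(s,1),round(a,1)
def outl(d,cam,name,z):
    for r in finder.outline_of(cam,name)[:2]:
        m=np.array(r['pixels']); 
        if m.sum()<5: continue
        u=np.argwhere(m)[:,::-1]; w=ray(d,u,z)*1000; e,V=np.linalg.eigh(np.cov(w.T))
        print(name,round(r['confidence'],2),'px',u.mean(0).round(),len(u),'mean',w.mean(0).round(1),'rect',rect(d,m,z),'pca',np.degrees(np.arctan2(V[1,1],V[0,1])).round(1))
Z=dict(green_tray=.008,yellow_tray=.008,ink_tube_blue=.014,ink_tube_red=.014,mix_cup=.03,peg_stamp=.035,eraser=.013)
E
python3 - <<'E'
from h import *
for c in ['top','scene']:
    d=imaging.capture(c); print(c,(-np.array(d['R']).T@d['t']).round(3))
    for n in Z: outl(d,c,n,Z[n])
d=imaging.capture('wrist'); cv2.imwrite('pics/w0.png',d['frame'][:,:,::-1])
R=np.array(bot.read_state()['tcp_rot']);p=np.array(bot.read_state()['position'])
C=-np.array(d['R']).T@d['t']; print('wrist cam in tool',R.T@(C-p),(np.array(d['R'])@R).round(3).tolist(),d['camera_matrix'])
E
```

```text
top [0.375 0.013 1.119]
green_tray 0.88 px [219. 230.] 2528 mean [492.9 280.6] rect (array([492.5, 280.8]), array([146.6, 164.5]), 86.7) pca 171.4
yellow_tray 0.95 px [412. 236.] 2402 mean [ 476.9 -304.8] rect (array([ 478.3, -305.1]), array([144.7, 162.8]), 81.3) pca 175.9
ink_tube_blue 0.83 px [287. 192.] 421 mean [609.7  77.7] rect (array([611.6,  84. ]), array([128.5,  37.8]), 70.5) pca 69.8
ink_tube_red 0.57 px [339. 194.] 383 mean [605.7 -85.2] rect (array([606.2, -81.9]), array([112.1,  39.3]), 72.2) pca 73.6
mix_cup 0.69 px [352. 250.] 153 mean [ 432.5 -118.3] rect (array([ 433.2, -117.6]), array([38.7, 38.3]), 90.0) pca -152.3
eraser 0.59 px [276. 238.] 73 mean [469.8 107.8] rect (array([470. , 108.4]), array([37.7, 17.9]), 37.4) pca -144.8
scene [-0.092 -0.491  0.927]
green_tray 0.8 px [210. 182.] 2535 mean [491.5 276.3] rect (array([494.1, 278.2]), array([148.8, 165.6]), 87.2) pca 175.1
yellow_tray 0.92 px [409. 296.] 4621 mean [ 474.1 -308.8] rect (array([ 477.8, -307. ]), array([145.7, 166.1]), 81.2) pca 172.0
ink_tube_blue 0.88 px [300. 184.] 475 mean [609.3  76. ] rect
[... 225 characters left out ...]
5 mean [603.2 -90.7] rect (array([606.1, -85.2]), array([121.4,  38.8]), 71.7) pca 71.5
mix_cup 0.91 px [323. 264.] 320 mean [ 428.  -120.7] rect (array([ 427.2, -120.9]), array([52.8, 39.4]), 33.9) pca -139.4
peg_stamp 0.68 px [288. 228.] 77 mean [462.6   1.7] rect (array([463. ,   2.2]), array([33.2, 16.1]), 36.8) pca -139.5
eraser 0.66 px [255. 214.] 140 mean [466.9 103.9] rect (array([467.3, 104.7]), array([51.5, 21.1]), 34.9) pca -143.9
wrist cam in tool [ 0.07780103  0.00057033 -0.14521009] [[-0.0, 1.0, -0.001], [-0.959, -0.001, -0.284], [-0.284, 0.001, 0.959]] [[345.64132894   0.         322.07645542]
 [  0.         345.64132894 200.62559178]
 [  0.           0.           1.        ]]
```

```bash
cat >> h.py <<'E'
from scipy.spatial.transform import Rotation as Ro
def go(x,y,z,yaw):
    """shift (mm) and turn (deg) in tool axes from the measured pose to a straight-down pose with tool y at yaw"""
    s=bot.read_state(); R=np.array(s['tcp_rot']); p=np.array(s['position'])
    a=np.radians(yaw); Y=np.array([np.cos(a),np.sin(a),0]); Zt=np.array([0,0,-1.]); T=np.c_[np.cross(Y,Zt),Y,Zt]
    print('t',round(s['time_s'],2),'shift mm',(R.T@(np.array([x,y,z])-p)*1000).round(1),'turn',Ro.from_matrix(R.T@T).as_rotvec(degrees=True).round(1))
def tray(c,yaw,u,v):
    a=np.radians(yaw); return (c[0]+u*np.cos(a)-v*np.sin(a), c[1]+u*np.sin(a)+v*np.cos(a))
G=((.493,.280),-3.3); Y=((.478,-.3055),-8.7)
E
python3 - <<'E'
from h import *
d=imaging.capture('top'); f=d['frame'][225:248,296:320].astype(int).sum(2); print(f.min(),np.median(f))
m=np.zeros((400,640),bool); m[225:248,296:320]=f<np.median(f)*.5
u=np.argwhere(m)[:,::-1]; print(len(u),u.mean(0),ray(d,u,.033).mean(0))
c=imaging.capture('scene'); u=np.argwhere(finder.outline_of('scene','peg_stamp')[0]['pixels'])[:,::-1]; print(ray(c,u,.0175).mean(0))
for b in [(.0385,-.0365),(-.0385,-.0365),(0,.0335)]: print(np.round(tray(*G,*b),3),np.round(tray(*Y,*b),3))
go(.466,.010,.14,69.3)
E
```

```text
174 420.0
13 [307.38461538 235.61538462] [0.47406325 0.01337806]
[0.47279058 0.01116884]
[0.529 0.241] [ 0.511 -0.347]
[0.452 0.246] [ 0.434 -0.336]
[0.495 0.313] [ 0.483 -0.272]
t 2.0 shift mm [-432.3 -450.7   99.5] turn [ 0. -0. -0.]
```

>>> {"op": "play_rows", "data": {
  "motion": [
    [[-0.219, -0.223, 0.03, 0, 0, 0], [-0.219, -0.223, 0.03, 0, 0, 0], [-0.219, -0.223, 0.03, 0, 0, 0], [-0.438, -0.446, 0.08, 0, 0, 0], [-0.438, -0.446, 0.08, 0, 0, 0], [-0.438, -0.446, 0.08, 0, 0, 0], [-0.438, -0.446, 0.08, 0, 0, 0], [-0.438, -0.446, 0.08, 0, 0, 0]]
  ],
  "fingers": 0.06
}}

```text
time_s: 2.67
position: [0.355, 0.2801, 0.1997]
tcp_rot: [[-0.935, 0.353, 0.001], [0.353, 0.935, 0.0], [-0.001, 0.001, -1.0]]
force: [0.3, 0.3, 0.1]
opening: 0.691
grasp_force: 0.0
```

>>> {"op": "play_rows", "data": {
  "motion": [
    [[-0.2, -0.205, 0.06, 0, 0, 0], [-0.2, -0.205, 0.06, 0, 0, 0], [-0.2, -0.205, 0.06, 0, 0, 0], [-0.2, -0.205, 0.06, 0, 0, 0], [-0.2, -0.205, 0.06, 0, 0, 0], [-0.2, -0.205, 0.06, 0, 0, 0], [-0.2, -0.205, 0.06, 0, 0, 0], [-0.2, -0.205, 0.06, 0, 0, 0]]
  ]
}}

```text
time_s: 3.33
position: [0.474, 0.0127, 0.1389]
tcp_rot: [[-0.933, 0.36, 0.006], [0.36, 0.933, -0.003], [-0.007, -0.001, -1.0]]
force: [1.6, -0.7, 0.9]
opening: 0.689
grasp_force: 0.0
```

Run:
```python
from h import *
d=imaging.capture('wrist'); cv2.imwrite('pics/w1.png',d['frame'][:,:,::-1])
print(bot.read_state()['position'],proj(d,[[.473,.012,.035],[.473,.012,0]]))
for n in ['peg_stamp','eraser','mix_cup']: outl(d,'wrist',n,Z[n])
go(.473,.012,.028,69.3)
```

```text
[0.4715947  0.01539478 0.13912192] [[319.82711448 203.84298109]
 [320.07035016 191.51975625]]
peg_stamp 0.59 px [324. 197.] 625 mean [469.2  16.7] rect (array([469.3,  16.8]), array([18.1, 23.4]), 68.9) pca 155.5
eraser 0.49 px [150. 210.] 2850 mean [ 434.3 -123.4] rect (array([ 436.4, -123.3]), array([55.2, 47. ]), 75.0) pca 99.6
mix_cup 0.69 px [ 32. 243.] 1622 mean [ 422.3 -214.5] rect (array([ 425.7, -214.5]), array([52.8, 44.2]), 53.7) pca 45.9
mix_cup 0.65 px [150. 210.] 2884 mean [ 432.  -113.3] rect (array([ 433.8, -113.3]), array([51.7, 44.5]), 71.7) pca 100.6
t 3.53 shift mm [ -7.5  -5.6 111.5] turn [ 0.  -0.1 -0. ]
```

View pics/w1.png

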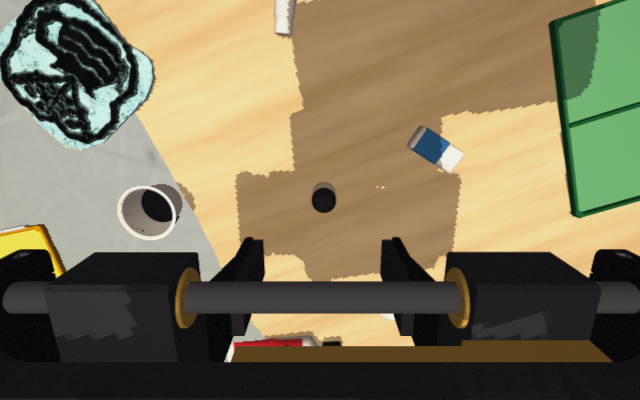

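Peg disc is at px (324,200), eraser at (435,148), cup at (150,212). The measured pose shifted between reads, so I'll check whether the arm has settled.

Run:
```python
from h import *
for i in range(5):
    d=imaging.capture('wrist'); s=bot.read_state(); print(s['time_s'],s['position'].round(4) if hasattr(s['position'],'round') else s['position'])
m=np.zeros((400,640),bool); g=d['frame'].sum(2)
n,l,st,c=cv2.connectedComponentsWithStats(((g<110)).astype(np.uint8)[150:235,290:355]); print(st,c)
for i in range(1,n):
  print(ray(d,c[i]+[290,150],.035))
go(.472,.014,.028,69.3)
```

```text
3.5833 [0.4679 0.0204 0.1397]
3.6333 [0.468  0.0206 0.1398]
3.6833 [0.4681 0.0207 0.1399]
3.7333 [0.4683 0.0206 0.1399]
3.7833 [0.4685 0.0205 0.1399]
[[   0    0   65   85 5081]
 [  15   49   23   24  444]] [[32.50718363 40.38024011]
 [26.19594595 60.53603604]]
[[0.47097845 0.01565342]]
t 3.78 shift mm [ -5.5  -4.9 111.9] turn [0.  0.  0.1]
```

>>> {"op": "play_rows", "data": {
  "motion": [
    [[-0.005, -0.005, 0.04, 0, 0, 0], [-0.005, -0.005, 0.08, 0, 0, 0], [-0.005, -0.005, 0.1, 0, 0, 0], [-0.005, -0.005, 0.112, 0, 0, 0], [-0.005, -0.005, 0.112, 0, 0, 0], [-0.005, -0.005, 0.112, 0, 0, 0], [-0.005, -0.005, 0.112, 0, 0, 0], [-0.005, -0.005, 0.112, 0, 0, 0]]
  ]
}}

```text
time_s: 4.45
position: [0.4726, 0.0129, 0.0287]
tcp_rot: [[-0.935, 0.353, 0.002], [0.353, 0.935, -0.0], [-0.002, 0.0, -1.0]]
force: [0.3, -0.1, 0.2]
opening: 0.692
grasp_force: 0.0
```

>>> {"op": "play_rows", "data": {
  "motion": [
    [[0, 0, 0, 0, 0, 0], [0, 0, 0, 0, 0, 0], [0, 0, 0, 0, 0, 0], [0, 0, 0, 0, 0, 0], [0, 0, 0, 0, 0, 0], [0, 0, 0, 0, 0, 0]]
  ],
  "fingers": 0
}}

```text
time_s: 4.95
position: [0.4719, 0.0127, 0.0276]
tcp_rot: [[-0.935, 0.354, 0.0], [0.354, 0.935, -0.0], [-0.0, 0.0, -1.0]]
force: [-0.5, -0.4, -0.1]
opening: 0.323
grasp_force: 0.0
```

>>> {"op": "play_rows", "data": {
  "motion": [
    [[0, 0, -0.02, 0, 0, 0], [0, 0, -0.05, 0, 0, 0], [0, 0, -0.08, 0, 0, 0], [0, 0, -0.08, 0, 0, 0], [0, 0, -0.08, 0, 0, 0]]
  ]
}}

```text
time_s: 5.37
position: [0.4729, 0.0125, 0.109]
tcp_rot: [[-0.935, 0.354, 0.004], [0.354, 0.935, -0.001], [-0.004, 0.001, -1.0]]
force: [-0.1, -0.3, 0.0]
opening: 0.017
grasp_force: 0.0
```

Run:
```python
from h import *
print(bot.read_state()['position'],bot.read_state()['opening'])
go(*tray(*G,-.0385,-.0365),.10,69.3)
```

```text
[0.47293286 0.01250559 0.10897692] 0.017008483350631688
t 5.37 shift mm [101.7 210.9   8.7] turn [ 0.   0.2 -0. ]
```

The fingers were still closing when I lifted, so the grasp missed. They move at about 64 mm/s. I'll open them again and check the peg.

>>> {"op": "play_rows", "data": {
  "motion": [
    [[0, 0, 0, 0, 0, 0], [0, 0, 0, 0, 0, 0], [0, 0, 0, 0, 0, 0], [0, 0, 0, 0, 0, 0], [0, 0, 0, 0, 0, 0], [0, 0, 0, 0, 0, 0], [0, 0, 0, 0, 0, 0]]
  ],
  "fingers": 0.06
}}

```text
time_s: 5.95
position: [0.4717, 0.0127, 0.1072]
tcp_rot: [[-0.935, 0.354, -0.001], [0.354, 0.935, 0.0], [0.001, -0.0, -1.0]]
force: [0.0, -0.5, 0.1]
opening: 0.461
grasp_force: 0.0
```

Run:
```python
from h import *
d=imaging.capture('wrist'); cv2.imwrite('pics/w2.png',d['frame'][150:350,170:470,::-1])
s=bot.read_state(); print(s['position'],s['opening'],proj(d,[[.4715,.0145,.035]]))
```

```text
[0.47174255 0.01275298 0.1073286 ] 0.5105644894480178 [[323.35117555 218.68413922]]
```

View pics/w2.png

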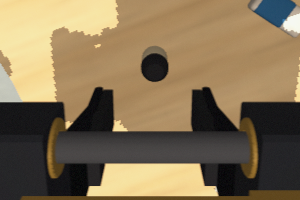

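The peg still stands at px (324,216), which matches the prediction. I'll go down and close with enough time.

>>> {"op": "play_rows", "data": {
  "motion": [
    [[0, 0, 0.03, 0, 0, 0], [0, 0, 0.06, 0, 0, 0], [0, 0, 0.08, 0, 0, 0], [0, 0, 0.08, 0, 0, 0], [0, 0, 0.08, 0, 0, 0], [0, 0, 0.08, 0, 0, 0]]
  ],
  "fingers": 0.06
}}

```text
time_s: 6.5
position: [0.4723, 0.0126, 0.0282]
tcp_rot: [[-0.935, 0.354, 0.001], [0.354, 0.935, -0.0], [-0.001, 0.0, -1.0]]
force: [0.4, -0.0, -0.3]
opening: 0.685
grasp_force: 0.0
```

>>> {"op": "play_rows", "data": {
  "motion": [
    [[0, 0, 0, 0, 0, 0], [0, 0, 0, 0, 0, 0], [0, 0, 0, 0, 0, 0], [0, 0, 0, 0, 0, 0], [0, 0, 0, 0, 0, 0], [0, 0, 0, 0, 0, 0], [0, 0, 0, 0, 0, 0], [0, 0, 0, 0, 0, 0]]
  ],
  "fingers": 0
}}

```text
time_s: 7.17
position: [0.4719, 0.0127, 0.0276]
tcp_rot: [[-0.935, 0.354, 0.0], [0.354, 0.935, -0.0], [-0.0, 0.0, -1.0]]
force: [-0.0, 0.6, 0.2]
opening: 0.208
grasp_force: 29.9
```

>>> {"op": "play_rows", "data": {
  "motion": [
    [[0, 0, 0, 0, 0, 0], [0, 0, 0, 0, 0, 0], [0, 0, 0, 0, 0, 0]]
  ]
}}

```text
time_s: 7.42
position: [0.4719, 0.0127, 0.0275]
tcp_rot: [[-0.935, 0.354, 0.0], [0.354, 0.935, 0.0], [-0.0, 0.0, -1.0]]
force: [-0.2, 0.1, 0.7]
opening: 0.208
grasp_force: 29.9
```

>>> {"op": "play_rows", "data": {
  "motion": [
    [[0, 0, -0.03, 0, 0, 0], [0, 0, -0.06, 0, 0, 0], [0.05, 0.105, -0.07, 0, 0, 0], [0.05, 0.105, -0.07, 0, 0, 0], [0.05, 0.105, -0.07, 0, 0, 0], [0.101, 0.211, -0.07, 0, 0, 0], [0.101, 0.211, -0.07, 0, 0, 0], [0.101, 0.211, -0.07, 0, 0, 0]]
  ]
}}

```text
time_s: 8.08
position: [0.4513, 0.2482, 0.0976]
tcp_rot: [[-0.935, 0.353, -0.0], [0.353, 0.935, 0.0], [0.0, 0.0, -1.0]]
force: [0.7, 0.2, -0.7]
opening: 0.212
grasp_force: 29.9
```

>>> {"op": "play_rows", "data": {
  "motion": [
    [[0, 0, 0, 0, 0, 0], [0, 0, 0, 0, 0, 0], [0, 0, 0, 0, 0, 0], [0, 0, 0, 0, 0, 0]]
  ]
}}

```text
time_s: 8.42
position: [0.4519, 0.2446, 0.0973]
tcp_rot: [[-0.935, 0.355, -0.001], [0.355, 0.935, -0.001], [0.001, -0.001, -1.0]]
force: [-1.3, 0.6, 0.1]
opening: 0.215
grasp_force: 29.9
```

Run:
```python
from h import *
d=imaging.capture('wrist'); cv2.imwrite('pics/w3.png',d['frame'][:,:,::-1])
s=bot.read_state(); print(s['position'],s['opening'],s['grasp_force'])
x,y=tray(*G,-.0385,-.0365)
m=np.array(finder.outline_of('wrist','green_tray')[0]['pixels']); print(rect(d,m,.008))
go(x,y,.032,69.3)
```

```text
[0.4520768  0.24439918 0.09738108] 0.21486387098324342 29.928489555604756
(array([491.9, 282.8]), array([142.6, 157.5]), 86.9)
t 8.52 shift mm [ 0.2  1.5 65.4] turn [-0.  -0.  -0.2]
```

View pics/w3.png

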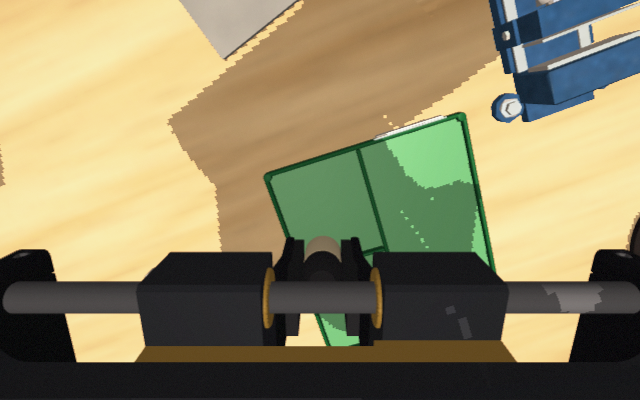

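The peg is held between the pads, over the near small bay. I'll lower and release.

>>> {"op": "play_rows", "data": {
  "motion": [
    [[0, 0.001, 0.025, 0, 0, 0], [0, 0.001, 0.05, 0, 0, 0], [0, 0.001, 0.06, 0, 0, 0], [0, 0.001, 0.066, 0, 0, 0], [0, 0.001, 0.066, 0, 0, 0], [0, 0.001, 0.066, 0, 0, 0], [0, 0.001, 0.066, 0, 0, 0]]
  ]
}}

```text
time_s: 9.1
position: [0.453, 0.2466, 0.0321]
tcp_rot: [[-0.935, 0.354, 0.001], [0.355, 0.935, 0.0], [-0.001, 0.001, -1.0]]
force: [-0.2, 0.5, -0.5]
opening: 0.213
grasp_force: 30.0
```

>>> {"op": "play_rows", "data": {
  "motion": [
    [[0, 0, 0, 0, 0, 0], [0, 0, 0, 0, 0, 0], [0, 0, 0, 0, 0, 0], [0, 0, 0, 0, 0, 0], [0, 0, 0, 0, 0, 0], [0, 0, 0, 0, 0, 0]]
  ],
  "fingers": 0.045
}}

```text
time_s: 9.6
position: [0.4524, 0.2468, 0.0316]
tcp_rot: [[-0.935, 0.354, 0.0], [0.354, 0.935, 0.0], [-0.0, 0.0, -1.0]]
force: [0.2, 1.3, -0.5]
opening: 0.503
grasp_force: 0.0
```

>>> {"op": "play_rows", "data": {
  "motion": [
    [[0, 0, -0.01, 0, 0, 0], [0, 0, -0.03, 0, 0, 0], [0, 0, -0.06, 0, 0, 0], [0, 0, -0.1, 0, 0, 0], [0, 0, -0.1, 0, 0, 0], [0, 0, -0.1, 0, 0, 0], [0, 0, -0.1, 0, 0, 0], [0, 0, -0.1, 0, 0, 0]]
  ],
  "fingers": 0.07
}}

```text
time_s: 10.27
position: [0.4514, 0.2465, 0.1308]
tcp_rot: [[-0.935, 0.354, -0.002], [0.354, 0.935, -0.001], [0.002, -0.001, -1.0]]
force: [0.8, -0.2, -0.6]
opening: 0.805
grasp_force: 0.0
```

Run:
```python
from h import *
d=imaging.capture('wrist'); cv2.imwrite('pics/w4.png',d['frame'][:,:,::-1])
outl(d,'wrist','peg_stamp',.035)
x,y=tray(*G,-.0385,-.0365); print(proj(d,[[x,y,.038],[x,y,.003]]))
print('corners',[proj(d,[*tray(*G,u,v),.008])[0].round(1) for u,v in [(-.08,-.0715),(-.08,.0715)]])
go(.432,-.1175,.14,69.3)
```

```text
peg_stamp 0.79 px [323. 207.] 626 mean [450.5 248.6] rect (array([450.4, 249. ]), array([17.6, 23.7]), 69.3) pca 160.2
[[320.87030273 211.99918295]
 [321.03542051 198.62783851]]
corners [array([262.6, 164.8]), array([441.8, 108.2])]
t 10.37 shift mm [-110.7 -347.3   -9.3] turn [-0.1 -0.1 -0. ]
```

View pics/w4.png

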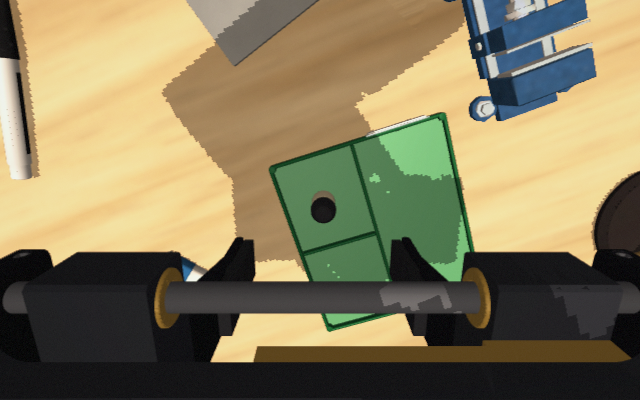

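The peg stands in the near small bay at px (323,208). Tray corners show at (270,169), (444,114) and (330,330), a few px off prediction. I'll refine the tray pose from them.

Run:
```python
from h import *
d=imaging.capture('wrist')
w=ray(d,[[270,168],[444,113],[330,330]],.008)*1000; print(w.round(1))
a,b,c=w; v=b-a; print('yaw',np.degrees(np.arctan2(v[1],v[0]))-90, np.linalg.norm(v), 'centre',(b+c)/2)
f=d['frame'].astype(int); m=((f[:,:,1]>f[:,:,0]*1.25)&(f[:,:,1]>f[:,:,2]*1.1)).astype(np.uint8)
t=imaging.capture('top'); 
for dd,z,nm in ((d,.008,'w'),(t,.008,'t')):
    f=cv2.cvtColor(dd['frame'],cv2.COLOR_RGB2HSV); m=cv2.inRange(f,(50,70,30),(85,255,255)); n,l,s,c=cv2.connectedComponentsWithStats(m); k=1+s[1:,4].argmax(); print(nm,s[k],rect(dd,l==k,z))
s=imaging.capture('scene'); f=cv2.cvtColor(s['frame'],cv2.COLOR_RGB2HSV)
m=cv2.inRange(f,(50,70,30),(85,255,255)); n,l,q,c=cv2.connectedComponentsWithStats(m); k=1+q[1:,4].argmax(); print('s',q[k],rect(s,l==k,.006))
for dd in (t,s):
    f=cv2.cvtColor(dd['frame'],cv2.COLOR_RGB2HSV); m=cv2.inRange(f,(22,120,60),(35,255,255)); n,l,q,c=cv2.connectedComponentsWithStats(m); k=1+q[1:,4].argmax(); print('yel',q[k],rect(dd,l==k,.006))
go(.432,-.1175,.14,69.3)
```

```text
[[413.3 217.7]
 [421.  356.4]
 [569.7 209.9]]
yaw -3.188643923536546 138.96175976711518 centre [495.37496352 283.16303572]
w [  269   113   205   169 23130] (array([487.6, 282.7]), array([141.4, 144. ]), 86.7)
t [214 205  30  12 211] (array([553.8, 255.5]), array([91. , 31.5]), 87.7)
s [ 170  159   81   53 1969] (array([497.2, 280.3]), array([144.9, 159.9]), 86.8)
yel [ 386  207   51   57 2326] (array([ 480.1, -305.2]), array([140.8, 157. ]), 80.6)
yel [ 363  255   94   63 2892] (array([ 480.9, -305. ]), array([139.3, 153.6]), 80.6)
t 10.52 shift mm [-110.3 -347.5   -9.2] turn [-0.1 -0.1 -0. ]
```

>>> {"op": "play_rows", "data": {
  "motion": [
    [[-0.037, -0.117, -0.01, 0, 0, 0], [-0.037, -0.117, -0.01, 0, 0, 0], [-0.037, -0.117, -0.01, 0, 0, 0], [-0.11, -0.347, -0.01, 0, 0, 0], [-0.11, -0.347, -0.01, 0, 0, 0], [-0.11, -0.347, -0.01, 0, 0, 0], [-0.11, -0.347, -0.01, 0, 0, 0], [-0.11, -0.347, -0.01, 0, 0, 0]]
  ],
  "fingers": 0.08
}}

```text
time_s: 11.18
position: [0.4336, -0.0857, 0.1412]
tcp_rot: [[-0.935, 0.354, -0.001], [0.354, 0.935, 0.0], [0.001, 0.0, -1.0]]
force: [1.2, -0.0, -0.1]
opening: 0.92
grasp_force: 0.0
```

```bash
sed -i 's/^G=.*/G=((.4945,.2815),-3.2); Y=((.4795,-.3053),-9.0)/' h.py
python3 - <<'E'
from h import *
go(.432,-.1175,.12,69.3)
E
```

```text
t 11.18 shift mm [ -9.7 -30.3  21.2] turn [ 0. -0. -0.]
```

>>> {"op": "play_rows", "data": {
  "motion": [
    [[-0.01, -0.03, 0.02, 0, 0, 0], [-0.01, -0.03, 0.02, 0, 0, 0], [-0.01, -0.03, 0.02, 0, 0, 0], [-0.01, -0.03, 0.02, 0, 0, 0], [-0.01, -0.03, 0.02, 0, 0, 0], [-0.01, -0.03, 0.02, 0, 0, 0]]
  ]
}}

```text
time_s: 11.68
position: [0.4329, -0.1139, 0.1218]
tcp_rot: [[-0.936, 0.352, -0.0], [0.352, 0.936, 0.0], [0.0, 0.0, -1.0]]
force: [0.3, -0.1, 0.4]
opening: 0.919
grasp_force: 0.0
```

Run:
```python
from h import *
d=imaging.capture('wrist'); cv2.imwrite('pics/w5.png',d['frame'][:,:,::-1])
outl(d,'wrist','mix_cup',.032)
print(proj(d,[[.4325,-.118,.032]]),bot.read_state()['position'])
go(.4325,-.118,.028,69.3)
```

```text
mix_cup 0.67 px [319. 211.] 2878 mean [ 432.3 -115.3] rect (array([ 433. , -115.1]), array([43.7, 43.7]), 23.9) pca 133.7
[[315.4946284  212.91480957]] [ 0.43312628 -0.11413708  0.12188351]
t 11.78 shift mm [-0.7 -3.8 93.9] turn [0.  0.  0.1]
```

View pics/w5.png

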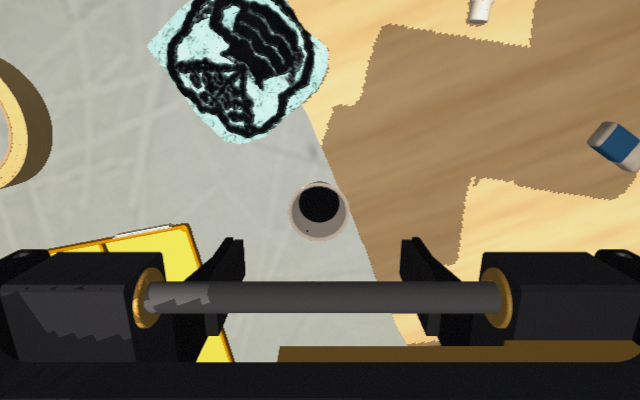

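The cup is at px (319,211), centred between the fingers. I'll descend and close.

>>> {"op": "play_rows", "data": {
  "motion": [
    [[0, -0.002, 0.04, 0, 0, 0], [0, -0.002, 0.075, 0, 0, 0], [0, -0.002, 0.09, 0, 0, 0], [0, -0.002, 0.094, 0, 0, 0], [0, -0.002, 0.094, 0, 0, 0], [0, -0.002, 0.094, 0, 0, 0], [0, -0.002, 0.094, 0, 0, 0]]
  ]
}}

```text
time_s: 12.37
position: [0.4331, -0.1174, 0.0287]
tcp_rot: [[-0.935, 0.353, 0.002], [0.353, 0.935, -0.001], [-0.002, -0.0, -1.0]]
force: [-0.5, -0.4, 0.3]
opening: 0.918
grasp_force: 0.0
```

>>> {"op": "play_rows", "data": {
  "motion": [
    [[0, 0, 0, 0, 0, 0], [0, 0, 0, 0, 0, 0], [0, 0, 0, 0, 0, 0], [0, 0, 0, 0, 0, 0], [0, 0, 0, 0, 0, 0], [0, 0, 0, 0, 0, 0], [0, 0, 0, 0, 0, 0], [0, 0, 0, 0, 0, 0]]
  ],
  "fingers": 0.02
}}

```text
time_s: 13.03
position: [0.4323, -0.1173, 0.0277]
tcp_rot: [[-0.935, 0.354, 0.0], [0.354, 0.935, -0.0], [-0.0, -0.0, -1.0]]
force: [-1.5, 0.1, 2.7]
opening: 0.475
grasp_force: 29.5
```

Run:
```python
from h import *
x,y=tray(*G,.0385,-.0365); print(x,y); go(x,y,.12,69.3)
```

```text
0.5309024844887558 0.24290778416512085
t 13.03 shift mm [ 35.3 371.8 -92.3] turn [-0.  0. -0.]
```

>>> {"op": "play_rows", "data": {
  "motion": [
    [[0, 0, -0.04, 0, 0, 0], [0, 0, -0.08, 0, 0, 0], [0.017, 0.186, -0.092, 0, 0, 0], [0.017, 0.186, -0.092, 0, 0, 0], [0.017, 0.186, -0.092, 0, 0, 0], [0.017, 0.186, -0.092, 0, 0, 0], [0.035, 0.371, -0.092, 0, 0, 0], [0.035, 0.371, -0.092, 0, 0, 0]]
  ]
}}

```text
time_s: 13.7
position: [0.4986, 0.1254, 0.1189]
tcp_rot: [[-0.935, 0.354, -0.0], [0.354, 0.935, -0.0], [0.0, -0.0, -1.0]]
force: [1.6, -1.3, -1.1]
opening: 0.48
grasp_force: 30.0
```

Run:
```python
from h import *
x,y=tray(*G,.0385,-.0365); s=bot.read_state(); print(s['opening'],s['grasp_force']); go(x,y,.10,69.3)
```

```text
0.4795162514720576 29.982882401618056
t 13.7 shift mm [ 11.4 121.3  18.9] turn [-0. -0. -0.]
```

>>> {"op": "play_rows", "data": {
  "motion": [
    [[0.011, 0.121, 0, 0, 0, 0], [0.011, 0.121, 0, 0, 0, 0], [0.011, 0.121, 0, 0, 0, 0], [0.011, 0.121, 0.02, 0, 0, 0], [0.011, 0.121, 0.02, 0, 0, 0], [0.011, 0.121, 0.02, 0, 0, 0], [0.011, 0.121, 0.02, 0, 0, 0], [0.011, 0.121, 0.02, 0, 0, 0]]
  ]
}}

```text
time_s: 14.37
position: [0.5311, 0.2392, 0.0992]
tcp_rot: [[-0.935, 0.356, -0.0], [0.356, 0.935, -0.0], [0.0, -0.0, -1.0]]
force: [0.3, 0.0, 0.3]
opening: 0.479
grasp_force: 30.0
```

Run:
```python
from h import *
x,y=tray(*G,.0385,-.0365); imaging.capture('wrist'); go(x,y,.0325,69.3)
```

```text
t 14.42 shift mm [ 1.7  3.3 66.9] turn [-0.   0.  -0.1]
```

>>> {"op": "play_rows", "data": {
  "motion": [
    [[0.001, 0.002, 0.025, 0, 0, 0], [0.001, 0.002, 0.05, 0, 0, 0], [0.001, 0.002, 0.06, 0, 0, 0], [0.001, 0.002, 0.067, 0, 0, 0], [0.001, 0.002, 0.067, 0, 0, 0], [0.001, 0.002, 0.067, 0, 0, 0], [0.001, 0.002, 0.067, 0, 0, 0], [0.001, 0.002, 0.067, 0, 0, 0]]
  ]
}}

```text
time_s: 15.08
position: [0.5317, 0.2429, 0.0329]
tcp_rot: [[-0.935, 0.354, 0.002], [0.354, 0.935, 0.001], [-0.002, 0.001, -1.0]]
force: [-0.9, -0.4, 0.3]
opening: 0.475
grasp_force: 38.2
```

>>> {"op": "play_rows", "data": {
  "motion": [
    [[0, 0, 0, 0, 0, 0], [0, 0, 0, 0, 0, 0], [0, 0, 0, 0, 0, 0], [0, 0, 0, 0, 0, 0], [0, 0, 0, 0, 0, 0]]
  ],
  "fingers": 0.062
}}

```text
time_s: 15.5
position: [0.531, 0.2428, 0.0319]
tcp_rot: [[-0.935, 0.354, 0.0], [0.354, 0.935, 0.0], [-0.0, 0.0, -1.0]]
force: [1.1, -0.1, 0.3]
opening: 0.693
grasp_force: 0.0
```

>>> {"op": "play_rows", "data": {
  "motion": [
    [[0, 0, -0.01, 0, 0, 0], [0, 0, -0.03, 0, 0, 0], [0, 0, -0.06, 0, 0, 0], [0, 0, -0.09, 0, 0, 0], [0, 0, -0.12, 0, 0, 0], [0, 0, -0.12, 0, 0, 0], [0, 0, -0.12, 0, 0, 0], [0, 0, -0.12, 0, 0, 0]]
  ]
}}

```text
time_s: 16.17
position: [0.5304, 0.2426, 0.1519]
tcp_rot: [[-0.935, 0.354, -0.0], [0.354, 0.935, -0.0], [0.0, -0.0, -1.0]]
force: [-0.7, 0.2, 0.2]
opening: 0.713
grasp_force: 0.0
```

Run:
```python
from h import *
d=imaging.capture('wrist'); cv2.imwrite('pics/w6.png',d['frame'][:,:,::-1])
outl(d,'wrist','peg_stamp',.038);outl(d,'wrist','mix_cup',.035)
print([proj(d,[*tray(*G,u,v),.008])[0].round(1) for u,v in [(-.08,-.0715),(-.08,.0715),(.08,-.0715)]])
go(.470,.108,.14,-54)
```

```text
peg_stamp 0.58 px [291. 106.] 561 mean [454.9 248.2] rect (array([454.8, 248. ]), array([18.9, 17.4]), 69.3) pca 91.9
mix_cup 0.64 px [324. 200.] 2324 mean [530.9 245. ] rect (array([531.1, 244.9]), array([43.4, 42.9]), 55.0) pca -138.4
[array([233.4,  65.8]), array([411.8,   4. ]), array([298.8, 245.6])]
t 16.32 shift mm [   8.4 -146.9   10.7] turn [ -0.2   0.  123.3]
```

View pics/w6.png

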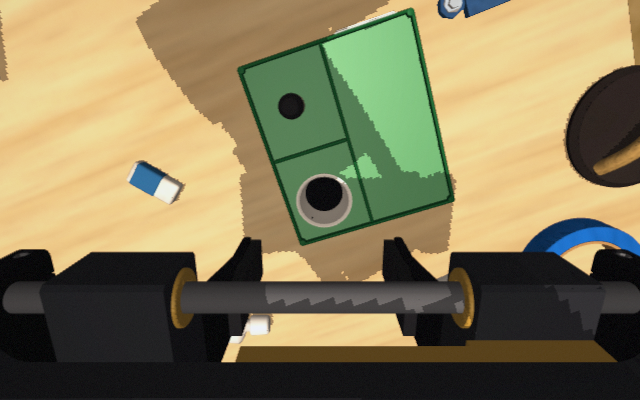

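The peg is at px (291,106) and the cup at (324,200), both inside their bays. Next is the eraser.

Units first: turns go in shares of 90 degrees. So 60 degrees / 90 = 0.6667.

>>> {"op": "play_rows", "data": {
  "motion": [
    [[0.008, -0.14, 0.01, 0, 0, 0.6667], [0.008, -0.14, 0.01, 0, 0, 0.6667], [0.008, -0.14, 0.01, 0, 0, 0.6667], [0.008, -0.14, 0.01, 0, 0, 0.6667], [0.008, -0.14, 0.01, 0, 0, 0.6667], [0.008, -0.14, 0.01, 0, 0, 0.6667], [0.008, -0.14, 0.01, 0, 0, 0.6667], [0.008, -0.14, 0.01, 0, 0, 0.6667]]
  ],
  "fingers": 0.05
}}

```text
time_s: 16.98
position: [0.4732, 0.1142, 0.1407]
tcp_rot: [[-0.201, 0.98, -0.003], [0.98, 0.201, -0.0], [0.001, -0.003, -1.0]]
force: [0.8, 0.4, 0.1]
opening: 0.573
grasp_force: 0.0
```

Run:
```python
from h import *
go(.470,.108,.13,-54)
```

```text
t 16.98 shift mm [-5.5 -4.3 10.7] turn [-0.2  0.1 65.6]
```

In the tool's units: 65 degrees / 90 = 0.7222.

>>> {"op": "play_rows", "data": {
  "motion": [
    [[-0.005, -0.004, 0.01, 0, 0, 0.7222], [-0.005, -0.004, 0.01, 0, 0, 0.7222], [-0.005, -0.004, 0.01, 0, 0, 0.7222], [-0.005, -0.004, 0.01, 0, 0, 0.7222], [-0.005, -0.004, 0.01, 0, 0, 0.7222], [-0.005, -0.004, 0.01, 0, 0, 0.7222], [-0.005, -0.004, 0.01, 0, 0, 0.7222], [-0.005, -0.004, 0.01, 0, 0, 0.7222]]
  ]
}}

```text
time_s: 17.65
position: [0.4703, 0.1088, 0.1306]
tcp_rot: [[0.716, 0.699, -0.003], [0.699, -0.716, 0.0], [-0.002, -0.002, -1.0]]
force: [0.7, 0.4, 0.5]
opening: 0.577
grasp_force: 0.0
```

In the tool's units: 8 degrees / 90 = 0.0889.

>>> {"op": "play_rows", "data": {
  "motion": [
    [[0, 0, 0, 0, 0, 0.0889], [0, 0, 0, 0, 0, 0.0889], [0, 0, 0, 0, 0, 0.0889], [0, 0, 0, 0, 0, 0.0889], [0, 0, 0, 0, 0, 0.0889]]
  ]
}}

```text
time_s: 18.07
position: [0.4708, 0.1089, 0.1314]
tcp_rot: [[0.801, 0.599, -0.001], [0.599, -0.801, -0.0], [-0.001, -0.001, -1.0]]
force: [0.4, 0.8, -0.0]
opening: 0.576
grasp_force: 0.0
```

Run:
```python
from h import *
d=imaging.capture('wrist'); cv2.imwrite('pics/w7.png',d['frame'][:,:,::-1])
outl(d,'wrist','eraser',.013); go(.470,.108,.022,-54)
```

```text
eraser 0.56 px [321. 197.] 1265 mean [473.3 111.9] rect (array([473.3, 111.6]), array([42. , 20.1]), 36.8) pca -143.2
t 18.17 shift mm [ -1.2   0.2 109.6] turn [-0.   0.   0.7]
```

View pics/w7.png

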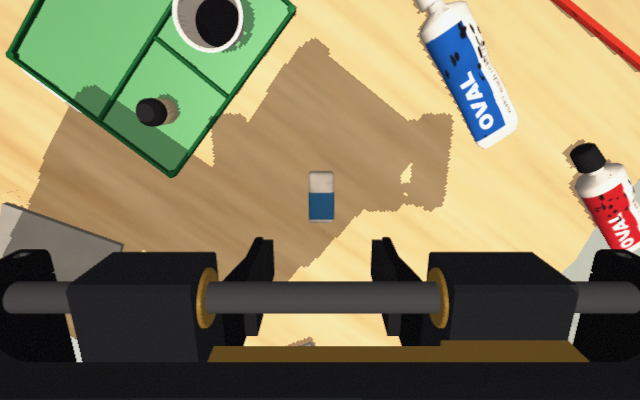

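The eraser is at px (321,197), square to the jaws.

>>> {"op": "play_rows", "data": {
  "motion": [
    [[0.001, 0, 0.04, 0, 0, 0], [0.001, 0, 0.08, 0, 0, 0], [0.001, 0, 0.1, 0, 0, 0], [0.001, 0, 0.11, 0, 0, 0], [0.001, 0, 0.11, 0, 0, 0], [0.001, 0, 0.11, 0, 0, 0], [0.001, 0, 0.11, 0, 0, 0]]
  ]
}}

```text
time_s: 18.75
position: [0.4728, 0.1095, 0.0229]
tcp_rot: [[0.802, 0.598, 0.002], [0.598, -0.802, 0.0], [0.002, 0.001, -1.0]]
force: [-0.3, -0.1, 0.4]
opening: 0.573
grasp_force: 0.0
```

>>> {"op": "play_rows", "data": {
  "motion": [
    [[0, 0, 0, 0, 0, 0], [0, 0, 0, 0, 0, 0], [0, 0, 0, 0, 0, 0], [0, 0, 0, 0, 0, 0], [0, 0, 0, 0, 0, 0], [0, 0, 0, 0, 0, 0], [0, 0, 0, 0, 0, 0], [0, 0, 0, 0, 0, 0]]
  ],
  "fingers": 0
}}

```text
time_s: 19.42
position: [0.472, 0.1095, 0.022]
tcp_rot: [[0.802, 0.597, 0.0], [0.597, -0.802, -0.0], [0.0, 0.0, -1.0]]
force: [0.1, -0.8, 4.7]
opening: 0.226
grasp_force: 30.0
```

Run:
```python
from h import *
x,y=tray(*Y,-.0385,-.0365); print(x,y); go(x,y,.12,-9)
```

```text
0.4357641409131187 -0.33532789752767367
t 19.42 shift mm [-294.7  335.1  -98. ] turn [  0.   -0.  -44.3]
```

In the tool's units: -44 degrees / 90 = -0.4889.

>>> {"op": "play_rows", "data": {
  "motion": [
    [[0, 0, -0.04, 0, 0, 0], [0, 0, -0.08, 0, 0, 0], [-0.295, 0.335, -0.1, 0, 0, -0.4889], [-0.295, 0.335, -0.1, 0, 0, -0.4889], [-0.295, 0.335, -0.1, 0, 0, -0.4889], [-0.295, 0.335, -0.1, 0, 0, -0.4889], [-0.295, 0.335, -0.1, 0, 0, -0.4889], [-0.295, 0.335, -0.1, 0, 0, -0.4889]]
  ]
}}

```text
time_s: 20.08
position: [0.4549, -0.1046, 0.1112]
tcp_rot: [[0.281, 0.96, -0.0], [0.96, -0.281, 0.0], [0.0, -0.001, -1.0]]
force: [0.7, 0.2, 0.1]
opening: 0.22
grasp_force: 30.0
```

Run:
```python
from h import *
x,y=tray(*Y,-.0385,-.0365); s=bot.read_state(); print(s['opening'],s['grasp_force']); go(x,y,.10,-9)
```

```text
0.22041341576467208 30.00172108411789
t 20.08 shift mm [-226.8   46.6   11.2] turn [-0.  -0.  -7.3]
```

In the tool's units: -7 degrees / 90 = -0.0778.

>>> {"op": "play_rows", "data": {
  "motion": [
    [[-0.227, 0.047, -0.01, 0, 0, -0.0778], [-0.227, 0.047, -0.01, 0, 0, -0.0778], [-0.227, 0.047, -0.01, 0, 0, -0.0778], [-0.227, 0.047, -0.01, 0, 0, -0.0778], [-0.227, 0.047, -0.01, 0, 0, -0.0778], [-0.227, 0.047, -0.01, 0, 0, -0.0778], [-0.227, 0.047, -0.01, 0, 0, -0.0778], [-0.227, 0.047, -0.01, 0, 0, -0.0778]]
  ]
}}

```text
time_s: 20.75
position: [0.4349, -0.3357, 0.121]
tcp_rot: [[0.171, 0.985, 0.0], [0.985, -0.171, 0.0], [0.0, 0.0, -1.0]]
force: [-0.5, 1.1, -0.2]
opening: 0.225
grasp_force: 30.0
```

Run:
```python
from h import *
for i in range(3): imaging.capture('wrist')
d=imaging.capture('wrist'); cv2.imwrite('pics/w8.png',d['frame'][:,:,::-1])
x,y=tray(*Y,-.0385,-.0365); s=bot.read_state(); print(s['position'],s['opening'],s['grasp_force']); go(x,y,.027,-9)
print([proj(d,[*tray(*Y,u,v),.008])[0].round(1) for u,v in [(-.08,-.0715),(-.08,.0715),(.08,-.0715),(.08,.0715)]])
```

```text
[ 0.43504166 -0.33197873  0.12090095] 0.22276762514031373 30.000019669532776
t 20.95 shift mm [-3.3  1.4 93.9] turn [-0.1 -0.1 -0.6]
[array([273. , 249.1]), array([262.6,  60. ]), array([470.4, 247.4]), array([493.2,  57.3])]
```

View pics/w8.png

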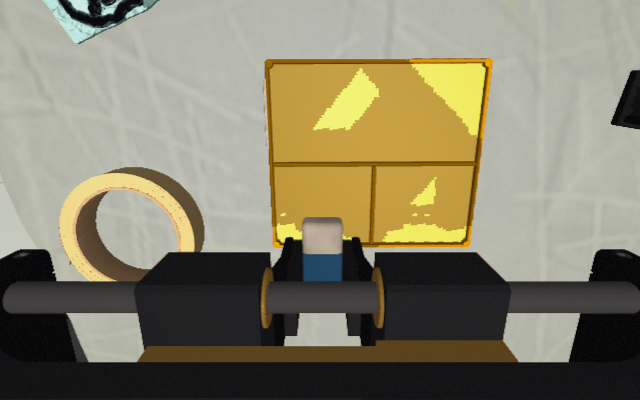

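The tray corners match prediction to 2–3 px and the eraser is held level. I'll lower and release.

>>> {"op": "play_rows", "data": {
  "motion": [
    [[-0.003, 0.001, 0.04, 0, 0, 0], [-0.003, 0.001, 0.075, 0, 0, 0], [-0.003, 0.001, 0.088, 0, 0, 0], [-0.003, 0.001, 0.095, 0, 0, 0], [-0.003, 0.001, 0.095, 0, 0, 0], [-0.003, 0.001, 0.095, 0, 0, 0], [-0.003, 0.001, 0.095, 0, 0, 0], [-0.003, 0.001, 0.095, 0, 0, 0]]
  ]
}}

```text
time_s: 21.62
position: [0.4366, -0.3373, 0.0271]
tcp_rot: [[0.167, 0.986, 0.001], [0.986, -0.167, -0.001], [-0.001, 0.001, -1.0]]
force: [-0.3, 0.4, -0.7]
opening: 0.224
grasp_force: 30.0
```

>>> {"op": "play_rows", "data": {
  "motion": [
    [[0, 0, 0, 0, 0, 0], [0, 0, 0, 0, 0, 0], [0, 0, 0, 0, 0, 0], [0, 0, 0, 0, 0, 0], [0, 0, 0, 0, 0, 0], [0, 0, 0, 0, 0, 0]]
  ],
  "fingers": 0.036
}}

```text
time_s: 22.12
position: [0.4359, -0.3373, 0.0264]
tcp_rot: [[0.168, 0.986, 0.0], [0.986, -0.168, -0.0], [-0.0, 0.0, -1.0]]
force: [-0.2, -0.2, -0.5]
opening: 0.407
grasp_force: 0.0
```

>>> {"op": "play_rows", "data": {
  "motion": [
    [[0, 0, -0.02, 0, 0, 0], [0, 0, -0.04, 0, 0, 0], [0, 0, -0.08, 0, 0, 0], [0, 0, -0.12, 0, 0, 0], [0, 0, -0.12, 0, 0, 0], [0, 0, -0.12, 0, 0, 0], [0, 0, -0.12, 0, 0, 0], [0, 0, -0.12, 0, 0, 0]]
  ],
  "fingers": 0.06
}}

```text
time_s: 22.78
position: [0.435, -0.3363, 0.1449]
tcp_rot: [[0.168, 0.986, -0.002], [0.986, -0.168, 0.002], [0.002, -0.003, -1.0]]
force: [-0.3, 0.7, -0.3]
opening: 0.686
grasp_force: 0.0
```

Run:
```python
from h import *
d=imaging.capture('wrist')
outl(d,'wrist','eraser',.016); print(np.round(tray(*Y,-.0385,-.0365),4))
t=imaging.capture('top'); outl(t,'top','ink_tube_red',.014)
go(.606,-.083,.13,-17.8)
```

```text
eraser 0.67 px [325. 195.] 1188 mean [ 437.6 -334.5] rect (array([ 437.9, -334.9]), array([42. , 19.9]), 79.9) pca 79.6
[ 0.4358 -0.3353]
ink_tube_red 0.53 px [339. 193.] 341 mean [607.  -85.4] rect (array([608.4, -81.6]), array([110.3,  35.2]), 72.2) pca 72.8
t 22.98 shift mm [278.7 125.7  15.1] turn [-0.1 -0.1  8.1]
```

The eraser is placed and centred. Next is the red tube.

In the tool's units: 8 degrees / 90 = 0.0889.

>>> {"op": "play_rows", "data": {
  "motion": [
    [[0.279, 0.126, 0.01, 0, 0, 0.0889], [0.279, 0.126, 0.01, 0, 0, 0.0889], [0.279, 0.126, 0.01, 0, 0, 0.0889], [0.279, 0.126, 0.01, 0, 0, 0.0889], [0.279, 0.126, 0.01, 0, 0, 0.0889], [0.279, 0.126, 0.01, 0, 0, 0.0889], [0.279, 0.126, 0.01, 0, 0, 0.0889], [0.279, 0.126, 0.01, 0, 0, 0.0889]]
  ]
}}

```text
time_s: 23.65
position: [0.6089, -0.0787, 0.1353]
tcp_rot: [[0.3, 0.954, 0.0], [0.954, -0.3, 0.002], [0.002, -0.0, -1.0]]
force: [-0.0, 0.2, 0.8]
opening: 0.692
grasp_force: 0.0
```

Run:
```python
from h import *
for i in range(4): imaging.capture('wrist')
d=imaging.capture('wrist'); cv2.imwrite('pics/w9.png',d['frame'][:,:,::-1])
outl(d,'wrist','ink_tube_red',.014); go(.606,-.083,.023,-17.8); print(proj(d,[[.606,-.083,.014]]))
```

```text
ink_tube_red 0.69 px [325. 195.] 4849 mean [609.7 -79.8] rect (array([610.4, -77.1]), array([109. ,  35.4]), 76.6) pca 76.3
t 23.95 shift mm [  1.3  -0.2 112.8] turn [-0.1  0.   0.1]
[[321.56967857 200.56997532]]
```

View pics/w9.png

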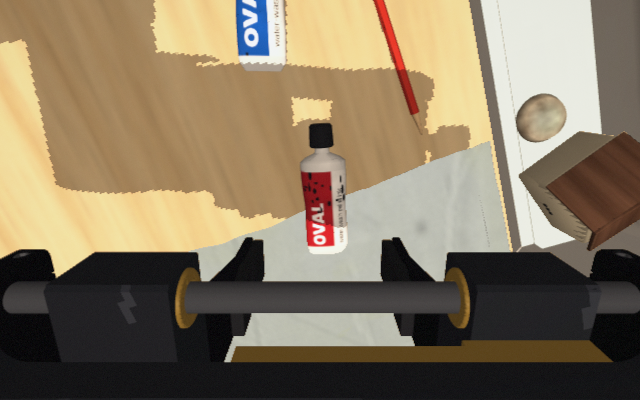

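The red tube runs from its cap at px (320,124) to the crimp at (324,253), about 2° off the jaw axis.

In the tool's units: -2 degrees / 90 = -0.0222.

>>> {"op": "play_rows", "data": {
  "motion": [
    [[0.005, 0.001, 0.04, 0, 0, -0.0222], [0.005, 0.001, 0.08, 0, 0, -0.0222], [0.005, 0.001, 0.1, 0, 0, -0.0222], [0.005, 0.001, 0.113, 0, 0, -0.0222], [0.005, 0.001, 0.113, 0, 0, -0.0222], [0.005, 0.001, 0.113, 0, 0, -0.0222], [0.005, 0.001, 0.113, 0, 0, -0.0222]]
  ]
}}

```text
time_s: 24.53
position: [0.6105, -0.0799, 0.0248]
tcp_rot: [[0.271, 0.963, 0.003], [0.963, -0.271, -0.001], [-0.0, 0.003, -1.0]]
force: [0.2, -0.3, -0.1]
opening: 0.685
grasp_force: 0.0
```

>>> {"op": "play_rows", "data": {
  "motion": [
    [[0, 0, 0, 0, 0, 0], [0, 0, 0, 0, 0, 0], [0, 0, 0, 0, 0, 0], [0, 0, 0, 0, 0, 0], [0, 0, 0, 0, 0, 0], [0, 0, 0, 0, 0, 0], [0, 0, 0, 0, 0, 0], [0, 0, 0, 0, 0, 0]]
  ],
  "fingers": 0.01
}}

```text
time_s: 25.2
position: [0.6096, -0.0788, 0.0239]
tcp_rot: [[0.27, 0.963, 0.001], [0.963, -0.27, -0.0], [0.0, 0.001, -1.0]]
force: [-0.9, 0.7, 5.2]
opening: 0.4
grasp_force: 29.9
```

Run:
```python
from h import *
x,y=tray(*Y,0,.0335); print(x,y); go(x,y,.12,-99)
```

```text
0.48474055457884774 -0.2722124405900629
t 25.2 shift mm [-219.9  -68.   -96.1] turn [ 0.  -0.  83.4]
```

It gripped at 35 mm, wider than expected. I'll lift and check.

>>> {"op": "play_rows", "data": {
  "motion": [
    [[0, 0, -0.02, 0, 0, 0], [0, 0, -0.05, 0, 0, 0], [0, 0, -0.08, 0, 0, 0], [0, 0, -0.096, 0, 0, 0], [0, 0, -0.096, 0, 0, 0], [0, 0, -0.096, 0, 0, 0], [0, 0, -0.096, 0, 0, 0]]
  ]
}}

```text
time_s: 25.78
position: [0.6083, -0.0785, 0.1179]
tcp_rot: [[0.27, 0.963, -0.003], [0.963, -0.27, 0.001], [0.0, -0.003, -1.0]]
force: [-1.0, 0.5, -0.8]
opening: 0.402
grasp_force: 29.9
```

Run:
```python
from h import *
d=imaging.capture('wrist'); e=imaging.capture('scene')
s=bot.read_state(); print(s['opening'],s['grasp_force'],s['force'],s['position'])
a=d['frame'][:,120:520]; b=cv2.resize(e['frame'][90:290,220:480],None,fx=1.5,fy=1.5); b=cv2.copyMakeBorder(b,0,100,0,0,cv2.BORDER_CONSTANT)
cv2.imwrite('pics/w10.png',np.hstack([a,b])[:,:,::-1])
```

```text
0.4005149209414068 29.927480650367215 [ 0.80419454 -0.08281577 -0.94357644] [ 0.60805859 -0.07846982  0.11736505]
```

View pics/w10.png

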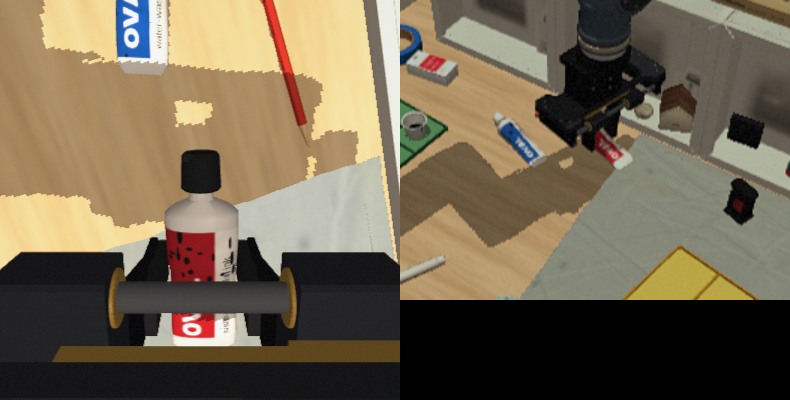

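The red tube is held straight and level. I'll carry it to the yellow long bay.

In the tool's units: 83 degrees / 90 = 0.9222.

>>> {"op": "play_rows", "data": {
  "motion": [
    [[-0.07, -0.02, 0, 0, 0, 0.3111], [-0.07, -0.02, 0, 0, 0, 0.3111], [-0.07, -0.02, 0, 0, 0, 0.3111], [-0.22, -0.068, 0, 0, 0, 0.9222], [-0.22, -0.068, 0, 0, 0, 0.9222], [-0.22, -0.068, 0, 0, 0, 0.9222], [-0.22, -0.068, 0, 0, 0, 0.9222], [-0.22, -0.068, 0, 0, 0, 0.9222]]
  ]
}}

```text
time_s: 26.55
position: [0.4814, -0.2772, 0.1179]
tcp_rot: [[0.959, 0.282, -0.002], [0.282, -0.959, -0.001], [-0.002, -0.0, -1.0]]
force: [-0.7, 0.7, -1.1]
opening: 0.399
grasp_force: 29.9
```

Run:
```python
from h import *
x,y=tray(*Y,0,.0335); go(x,y,.10,-99)
```

```text
t 26.55 shift mm [ 4.7 -3.8 17.9] turn [ 0.   0.1 25.4]
```

In the tool's units: 26 degrees / 90 = 0.2889.

>>> {"op": "play_rows", "data": {
  "motion": [
    [[0.004, -0.003, 0.018, 0, 0, 0.2889], [0.004, -0.003, 0.018, 0, 0, 0.2889], [0.004, -0.003, 0.018, 0, 0, 0.2889], [0.004, -0.003, 0.018, 0, 0, 0.2889], [0.004, -0.003, 0.018, 0, 0, 0.2889], [0.004, -0.003, 0.018, 0, 0, 0.2889], [0.004, -0.003, 0.018, 0, 0, 0.2889], [0.004, -0.003, 0.018, 0, 0, 0.2889]]
  ]
}}

```text
time_s: 27.22
position: [0.4873, -0.2681, 0.1009]
tcp_rot: [[0.988, -0.154, -0.001], [-0.154, -0.988, 0.0], [-0.001, -0.0, -1.0]]
force: [0.1, 0.5, -0.6]
opening: 0.397
grasp_force: 29.9
```

Run:
```python
from h import *
imaging.capture('wrist');imaging.capture('wrist')
x,y=tray(*Y,0,.0335); print(bot.read_state()['position'][2]); go(x,y,.0280,-99)
```

```text
0.10120539833763711
t 27.32 shift mm [-2.1  4.3 73.2] turn [-0.   0.   0.1]
```

>>> {"op": "play_rows", "data": {
  "motion": [
    [[-0.002, 0.003, 0.03, 0, 0, 0], [-0.002, 0.003, 0.055, 0, 0, 0], [-0.002, 0.003, 0.065, 0, 0, 0], [-0.002, 0.003, 0.073, 0, 0, 0], [-0.002, 0.003, 0.073, 0, 0, 0], [-0.002, 0.003, 0.073, 0, 0, 0], [-0.002, 0.003, 0.073, 0, 0, 0], [-0.002, 0.003, 0.073, 0, 0, 0]]
  ]
}}

```text
time_s: 27.98
position: [0.4856, -0.2714, 0.0292]
tcp_rot: [[0.988, -0.155, 0.001], [-0.155, -0.988, -0.001], [0.002, 0.001, -1.0]]
force: [0.5, 0.3, -0.5]
opening: 0.399
grasp_force: 30.0
```

>>> {"op": "play_rows", "data": {
  "motion": [
    [[0, 0, 0, 0, 0, 0], [0, 0, 0, 0, 0, 0], [0, 0, 0, 0, 0, 0], [0, 0, 0, 0, 0, 0], [0, 0, 0, 0, 0, 0], [0, 0, 0, 0, 0, 0]]
  ],
  "fingers": 0.06
}}

```text
time_s: 28.48
position: [0.4851, -0.271, 0.0284]
tcp_rot: [[0.988, -0.155, 0.0], [-0.155, -0.988, -0.0], [0.0, 0.0, -1.0]]
force: [0.0, 0.3, 0.3]
opening: 0.676
grasp_force: 0.0
```

>>> {"op": "play_rows", "data": {
  "motion": [
    [[0, 0, -0.02, 0, 0, 0], [0, 0, -0.04, 0, 0, 0], [0, 0, -0.08, 0, 0, 0], [0, 0, -0.12, 0, 0, 0], [0, 0, -0.12, 0, 0, 0], [0, 0, -0.12, 0, 0, 0], [0, 0, -0.12, 0, 0, 0], [0, 0, -0.12, 0, 0, 0]]
  ]
}}

```text
time_s: 29.15
position: [0.4841, -0.2702, 0.1471]
tcp_rot: [[0.988, -0.156, -0.002], [-0.156, -0.988, 0.002], [-0.003, -0.002, -1.0]]
force: [0.4, -0.3, -1.0]
opening: 0.687
grasp_force: 0.0
```

Run:
```python
from h import *
d=imaging.capture('wrist'); cv2.imwrite('pics/w11.png',d['frame'][:,:,::-1])
outl(d,'wrist','ink_tube_red',.017); print(np.round(tray(*Y,0,.0335),4))
t=imaging.capture('top'); outl(t,'top','ink_tube_blue',.014)
go(.6115,.083,.14,-20)
```

```text
ink_tube_red 0.86 px [324. 196.] 4728 mean [ 484.  -270.8] rect (array([ 486.1, -271.4]), array([ 35.9, 111.9]), 82.2) pca 171.7
[ 0.4847 -0.2722]
ink_tube_blue 0.74 px [286. 192.] 440 mean [610.4  79.8] rect (array([612.3,  84.3]), array([133.2,  37. ]), 70.6) pca 70.5
t 29.35 shift mm [  70.5 -368.9    7.3] turn [ -0.2   0.1 -79. ]
```

View pics/w11.png

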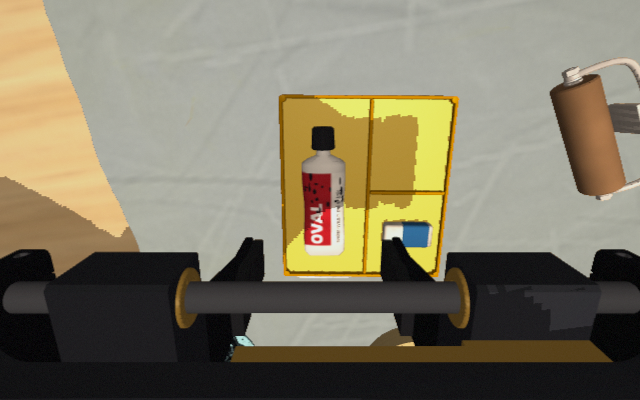

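The red tube at px (323,195) lies in the long bay, and the eraser is at (407,235). The yellow kit is done. Next is the blue tube.

In the tool's units: -79 degrees / 90 = -0.8778.

>>> {"op": "play_rows", "data": {
  "motion": [
    [[0.07, -0.369, 0.005, 0, 0, -0.8778], [0.07, -0.369, 0.005, 0, 0, -0.8778], [0.07, -0.369, 0.005, 0, 0, -0.8778], [0.07, -0.369, 0.005, 0, 0, -0.8778], [0.07, -0.369, 0.005, 0, 0, -0.8778], [0.07, -0.369, 0.005, 0, 0, -0.8778], [0.07, -0.369, 0.005, 0, 0, -0.8778], [0.07, -0.369, 0.005, 0, 0, -0.8778]]
  ],
  "fingers": 0.06
}}

```text
time_s: 30.02
position: [0.5973, 0.045, 0.143]
tcp_rot: [[0.66, 0.751, -0.002], [0.751, -0.66, 0.0], [-0.001, -0.001, -1.0]]
force: [-0.1, -0.4, 0.7]
opening: 0.687
grasp_force: 0.0
```

Run:
```python
from h import *
go(.6115,.083,.14,-20)
```

```text
t 30.02 shift mm [ 37.9 -14.4   3. ] turn [ -0.1   0.  -21.3]
```

In the tool's units: -21 degrees / 90 = -0.2333.

>>> {"op": "play_rows", "data": {
  "motion": [
    [[0.038, -0.014, 0.003, 0, 0, -0.2333], [0.038, -0.014, 0.003, 0, 0, -0.2333], [0.038, -0.014, 0.003, 0, 0, -0.2333], [0.038, -0.014, 0.003, 0, 0, -0.2333], [0.038, -0.014, 0.003, 0, 0, -0.2333], [0.038, -0.014, 0.003, 0, 0, -0.2333], [0.038, -0.014, 0.003, 0, 0, -0.2333], [0.038, -0.014, 0.003, 0, 0, -0.2333]]
  ]
}}

```text
time_s: 30.68
position: [0.6121, 0.0799, 0.1408]
tcp_rot: [[0.355, 0.935, -0.0], [0.935, -0.355, 0.0], [-0.0, -0.0, -1.0]]
force: [-0.4, 0.2, 0.1]
opening: 0.687
grasp_force: 0.0
```

Run:
```python
from h import *
imaging.capture('wrist');imaging.capture('wrist')
d=imaging.capture('wrist'); cv2.imwrite('pics/w12.png',d['frame'][:,:,::-1])
outl(d,'wrist','ink_tube_blue',.014); print(bot.read_state()['position']);go(.6115,.083,.0235,-20); print(proj(d,[[.6115,.083,.014]]))
```

```text
ink_tube_blue 0.7 px [321. 187.] 5617 mean [615.1  88.2] rect (array([615.6,  89.9]), array([124.6,  35.6]), 71.2) pca 71.4
ink_tube_blue 0.3 px [36. 67.] 1352 mean [451.3 248.8] rect (array([450.9, 248.6]), array([20.1, 40.5]), 59.7) pca 153.3
[0.61216758 0.08021164 0.14099792]
t 30.88 shift mm [  2.4  -1.6 117.5] turn [ 0.  -0.  -0.7]
[[319.64160793 195.55498598]]
```

View pics/w12.png

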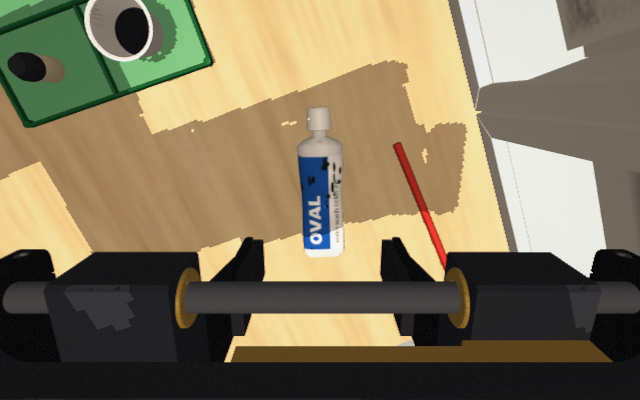

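The blue tube runs from its cap at px (318,108) to the crimp at (323,256). I'll shift about 6 mm along it and grasp.

In the tool's units: -2 degrees / 90 = -0.0222.

>>> {"op": "play_rows", "data": {
  "motion": [
    [[0.006, -0.001, 0.04, 0, 0, -0.0222], [0.006, -0.001, 0.08, 0, 0, -0.0222], [0.006, -0.001, 0.105, 0, 0, -0.0222], [0.006, -0.001, 0.117, 0, 0, -0.0222], [0.006, -0.001, 0.117, 0, 0, -0.0222], [0.006, -0.001, 0.117, 0, 0, -0.0222], [0.006, -0.001, 0.117, 0, 0, -0.0222]]
  ]
}}

```text
time_s: 31.47
position: [0.6149, 0.0864, 0.0255]
tcp_rot: [[0.32, 0.947, 0.003], [0.947, -0.32, -0.0], [0.001, 0.003, -1.0]]
force: [-1.4, -1.3, -0.3]
opening: 0.692
grasp_force: 0.0
```

>>> {"op": "play_rows", "data": {
  "motion": [
    [[0, 0, 0, 0, 0, 0], [0, 0, 0, 0, 0, 0], [0, 0, 0, 0, 0, 0], [0, 0, 0, 0, 0, 0], [0, 0, 0, 0, 0, 0], [0, 0, 0, 0, 0, 0], [0, 0, 0, 0, 0, 0], [0, 0, 0, 0, 0, 0]]
  ],
  "fingers": 0.01
}}

```text
time_s: 32.13
position: [0.6137, 0.0865, 0.0245]
tcp_rot: [[0.32, 0.948, 0.001], [0.948, -0.32, -0.0], [0.0, 0.001, -1.0]]
force: [-0.5, -0.1, 5.2]
opening: 0.402
grasp_force: 30.0
```

>>> {"op": "play_rows", "data": {
  "motion": [
    [[0, 0, -0.02, 0, 0, 0], [0, 0, -0.05, 0, 0, 0], [0, 0, -0.08, 0, 0, 0], [0, 0, -0.1, 0, 0, 0], [0, 0, -0.1, 0, 0, 0], [0, 0, -0.1, 0, 0, 0], [0, 0, -0.1, 0, 0, 0]]
  ]
}}

```text
time_s: 32.72
position: [0.6121, 0.0866, 0.1225]
tcp_rot: [[0.32, 0.947, -0.003], [0.947, -0.32, 0.0], [-0.001, -0.003, -1.0]]
force: [-0.1, -0.5, -1.5]
opening: 0.396
grasp_force: 30.0
```

Run:
```python
from h import *
d=imaging.capture('wrist')
m=np.array(finder.outline_of('wrist','ink_tube_blue')[0]['pixels']); 
u=np.argwhere(m); print('rows',u[:,0].min(),u[:,0].max(),'cols',u[:,1].min(),u[:,1].max())
s=bot.read_state(); p=np.array(s['position']); R=np.array(s['tcp_rot']); print(s['opening'],s['grasp_force'],p)
print('top edge px if centred',proj(d,[p+R@[.0655,0,.005]]))
x,y=tray(*G,0,.0335); print(x,y); go(x,y,.13,-93.2)
```

```text
rows 127 345 cols 285 359
0.39956599681023364 29.998636599630117 [0.61184107 0.0865232  0.12184441]
top edge px if centred [[320.57384534 130.80566964]]
0.49637002041727096 0.31494776560009635
t 32.82 shift mm [ 179.5 -182.5   -7.6] turn [-0.1  0.2 74.5]
```

The blue tube is held, centred to about 3 mm. I'll carry it to the green long bay.

In the tool's units: 74.5 degrees / 90 = 0.8278.

>>> {"op": "play_rows", "data": {
  "motion": [
    [[0.06, -0.06, 0, 0, 0, 0.2778], [0.06, -0.06, 0, 0, 0, 0.2778], [0.06, -0.06, 0, 0, 0, 0.2778], [0.179, -0.181, 0, 0, 0, 0.8278], [0.179, -0.181, 0, 0, 0, 0.8278], [0.179, -0.181, 0, 0, 0, 0.8278], [0.179, -0.181, 0, 0, 0, 0.8278], [0.179, -0.181, 0, 0, 0, 0.8278]]
  ]
}}

```text
time_s: 33.48
position: [0.4949, 0.3176, 0.1221]
tcp_rot: [[0.962, 0.275, -0.005], [0.275, -0.962, 0.0], [-0.005, -0.001, -1.0]]
force: [-0.3, -1.0, 0.1]
opening: 0.4
grasp_force: 30.0
```

Run:
```python
from h import *
x,y=tray(*G,-.002,.0335); go(x,y,.10,-93.2)
```

```text
t 33.48 shift mm [-1.1  2.4 22.1] turn [-0.   0.3 19.1]
```

In the tool's units: 19 degrees / 90 = 0.2111.

>>> {"op": "play_rows", "data": {
  "motion": [
    [[-0.001, 0.001, 0.02, 0, 0, 0.2111], [-0.001, 0.001, 0.02, 0, 0, 0.2111], [-0.001, 0.001, 0.02, 0, 0, 0.2111], [-0.001, 0.001, 0.02, 0, 0, 0.2111], [-0.001, 0.001, 0.02, 0, 0, 0.2111], [-0.001, 0.001, 0.02, 0, 0, 0.2111], [-0.001, 0.001, 0.02, 0, 0, 0.2111], [-0.001, 0.001, 0.02, 0, 0, 0.2111]]
  ]
}}

```text
time_s: 34.15
position: [0.4985, 0.3126, 0.1038]
tcp_rot: [[0.999, -0.051, -0.0], [-0.051, -0.999, -0.0], [-0.0, 0.0, -1.0]]
force: [0.6, -0.5, -0.6]
opening: 0.395
grasp_force: 30.0
```

Run:
```python
from h import *
imaging.capture('wrist');imaging.capture('wrist')
x,y=tray(*G,-.002,.0335); s=bot.read_state(); print(s['position'],s['opening']); go(x,y,.0285,-93.2)
```

```text
[0.4985092  0.31266305 0.10399357] 0.3993750558568663
t 34.25 shift mm [-4.3 -2.2 75.5] turn [-0.  -0.   0.3]
```

>>> {"op": "play_rows", "data": {
  "motion": [
    [[-0.004, -0.002, 0.03, 0, 0, 0], [-0.004, -0.002, 0.055, 0, 0, 0], [-0.004, -0.002, 0.067, 0, 0, 0], [-0.004, -0.002, 0.075, 0, 0, 0], [-0.004, -0.002, 0.075, 0, 0, 0], [-0.004, -0.002, 0.075, 0, 0, 0], [-0.004, -0.002, 0.075, 0, 0, 0], [-0.004, -0.002, 0.075, 0, 0, 0]]
  ]
}}

```text
time_s: 34.92
position: [0.4953, 0.3152, 0.0297]
tcp_rot: [[0.999, -0.051, 0.002], [-0.051, -0.999, 0.001], [0.002, -0.001, -1.0]]
force: [0.8, -0.1, -0.2]
opening: 0.403
grasp_force: 30.0
```

>>> {"op": "play_rows", "data": {
  "motion": [
    [[0, 0, 0, 0, 0, 0], [0, 0, 0, 0, 0, 0], [0, 0, 0, 0, 0, 0], [0, 0, 0, 0, 0, 0], [0, 0, 0, 0, 0, 0], [0, 0, 0, 0, 0, 0]]
  ],
  "fingers": 0.055
}}

```text
time_s: 35.42
position: [0.4945, 0.315, 0.0289]
tcp_rot: [[0.999, -0.051, 0.0], [-0.051, -0.999, 0.0], [0.0, -0.0, -1.0]]
force: [0.0, -0.8, 0.4]
opening: 0.625
grasp_force: 0.0
```

>>> {"op": "play_rows", "data": {
  "motion": [
    [[0, 0, -0.02, 0, 0, 0], [0, 0, -0.04, 0, 0, 0], [0, 0, -0.08, 0, 0, 0], [0, 0, -0.12, 0, 0, 0], [0, 0, -0.15, 0, 0, 0], [0, 0, -0.15, 0, 0, 0], [0, 0, -0.15, 0, 0, 0], [0, 0, -0.15, 0, 0, 0]]
  ]
}}

```text
time_s: 36.08
position: [0.4936, 0.3147, 0.1783]
tcp_rot: [[0.999, -0.051, -0.001], [-0.051, -0.999, -0.001], [-0.001, 0.001, -1.0]]
force: [-0.1, 0.1, -0.4]
opening: 0.63
grasp_force: 0.0
```

Run:
```python
from h import *
imaging.capture('wrist')
d=imaging.capture('wrist'); cv2.imwrite('pics/w13.png',d['frame'][:,:,::-1])
outl(d,'wrist','ink_tube_blue',.017); outl(d,'wrist','mix_cup',.035); outl(d,'wrist','peg_stamp',.038); print(np.round(tray(*G,0,.0335),4))
print([proj(d,[*tray(*G,u,v),.008])[0].round(1) for u,v in [(-.08,-.0715),(-.08,.0715),(.08,-.0715),(.08,.0715)]])
t=imaging.capture('top')
for n in Z: outl(t,'top',n,Z[n])
for n in ('ink_carton','frame_stamp'): print(n,[np.round(r['at'],3) for r in finder.recognise('top',n)[:1]])
```

```text
ink_tube_blue 0.73 px [321. 183.] 4515 mean [496.7 315.5] rect (array([498.6, 315.1]), array([ 35.5, 124.9]), 86.1) pca 177.1
mix_cup 0.89 px [405. 144.] 2231 mean [531.8 244.2] rect (array([531.4, 244.6]), array([43.2, 43.6]), 24.9) pca -158.7
[0.4964 0.3149]
[array([426.4, 260.1]), array([283.6, 259.6]), array([443.2,  92.8]), array([278.5,  92. ])]
green_tray 0.72 px [225. 235.] 1415 mean [477.9 261.3] rect (array([493.8, 279.3]), array([143.7, 166.9]), 86.7) pca 150.0
yellow_tray 0.68 px [414. 235.] 2054 mean [ 479.6 -311.4] rect (array([ 479.1, -307.6]), array([147.6, 163.5]), 81.2) pca 175.7
ink_tube_blue 0.7 px [207. 243.] 156 mean [453.6 313.9] rect (array([453.6, 313.3]), array([41.8, 33.3]), 0.0) pca 172.8
ink_tube_red 0.64 px [401. 236.] 387 mean [ 475.5 -270.2] rect (array([ 480.9, -270.5]), array([ 36.6, 113.9]), 80.2) pca 170.0
mix_cup 0.57 px [231. 217.] 167 mean [530.8 243.7] rect (array([530.2, 243.8]), array([42.7, 38.8]), 2.1) pca -175.5
eraser 0.67 px [424. 249.] 100 mean [ 435.8 -338.4] rect (array([ 435.6, -338.6]), array([42.7, 21.4]), 81.9) pca 79.2
ink_carton [array([ 0.43 , -0.339,  0.016])]
frame_stamp [array([ 0.673, -0.292,  0.056])]
```

View pics/w13.png

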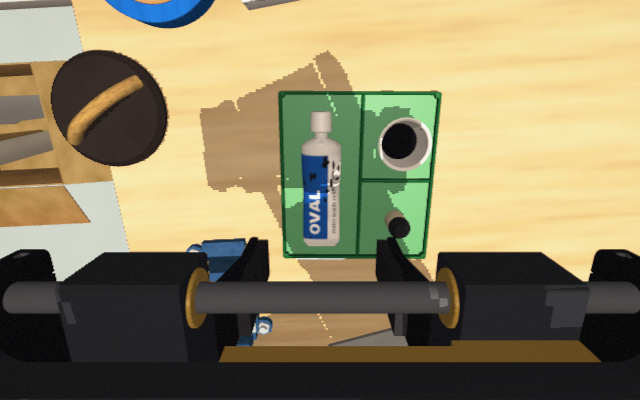

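The blue tube at px (321,180) lies centred in the long bay, the cup at (405,144) and the peg at (399,226) stand in their own bays, and the arm is clear. I'll hand in.

```bash
python3 -c "
from rig import bot
print(bot.hand_in())"
```

```text
the job is handed in; nothing more can be done
None
```

I placed both kits and handed the job in after about 36 s of the 128 s; the hand-in gave no verdict, but the last camera checks showed every item in its bay with the arm clear. I never moved the carton or the black stamp, though the final check failed to locate the carton.

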